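# Fit the keyed sanding drum into the bench spindle drive

### The job

Take the purple sanding drum out of the wooden rack and push its keyed shaft down into the hub of the blue spindle drive, turning the drum until the key slips into the keyway, then keep pushing against the ejector spring until the drum sits flush on the hub. Finish while still holding the drum pressed fully home: let go and the spring lifts it out again. Leave the orange spare drum, the sanding block, the jar and the blue cover where they are.

Things in the scene. Friction and masses are not known exactly. Their poses are not given: they have to be found in the camera images.
- drum: Purple sanding drum, about 0.3 kg, upright in either hole of the rack. Origin: centre of the drum's flat underside, z up its axis, x towards the key. Purple cylinder 46 mm in diameter, 50 mm tall, a square steel head above it, a steel shaft 18 mm in diameter reaching 42 mm below it (tip tapers to 12 mm). White mark on the drum's top and red bar on the head's point to the key.
- drum_head (a point): Centre of the drum's square steel head, 68 mm above the drum's origin: 26 x 26 mm, 36 mm tall (50 to 86 mm above the origin), sides along the drum's x and y. Grip it here; keep the fingertips above the purple cylinder's top.
- drum_key (a point): Middle of the lower end of the key, 12 mm out from the shaft axis on the drum's +x side, 30 mm below its origin. Brass key 7 mm wide, square-ended, standing out to 15 mm from the axis, from 30 to 8 mm below the origin; the shaft's last 12 mm below it is plain.
- hub_mouth (a point): Centre of the bore at the top of the aluminium hub (60 mm in diameter, on the blue drive), 105 mm above the bench, z up. Bore 20 mm in diameter, 45 mm deep; keyway 9.2 mm wide on the +x side out to 16.5 mm from the axis, full depth; red mark on the rim beside it. Key off the keyway: it lands on the rim, drum underside 30 mm above it. Home: underside lies on the rim.
- hub (a joint): Angle of the hub on the drive, rad, anticlockwise from above; 0 when the keyway points along the drive's x. Starts at various angles; a spindle brake holds it (about 0.5 N m turns it).
- ejector (a joint): Sprung brass ejector disc in the bore, 32 mm below the mouth. 0 when up, in m, grows as the shaft presses it down; about 0.010 when the drum is fully home (stop at 0.011). Spring: 7 N at 0, about 12 N at 0.010, more than the drum's weight.
- rack: Wooden rack 100 x 220 x 60 mm, fixed, origin at the centre of its underside; two 34 mm upright holes on its centre line, 55 mm either side of its centre along its y; each drum rests with its underside on the rack's top, 60 mm above the bench, shaft in the hole.
- drive: Blue spindle drive housing 190 x 190 mm at the foot, 60 mm tall, fixed; origin at the centre of its underside, the hub stands on its middle.
- spare_drum: Orange spare drum, same shape and origin as the purple one, in the other hole, 110 mm away, its head reaching 146 mm above the bench: carry the purple one clear of it. Leave it there.
- sanding_block: Red hand sanding block 70 x 120 x 32 mm lying on the bench, origin under its centre; leave it.
- compound_jar: Jar of compound with black lid, 66 mm in diameter, 85 mm tall, origin under its centre; leave it.
- blue_cover: Blue plastic moulded cover 160 x 110 x 87 mm, origin under its centre; leave it.
Mind the look-alikes: they are no part of the job. Several things look just like the rack: the one meant starts farthest to the robot's right. What is shaped like the drum but green is not meant.

How it is judged:
On the way, in this order (a step that is already met when the one before it is completed fails the run):
1. the purple drum is lifted clear of the rack (height (world z) of drum above 0.11 m and contact force between drum and rack below 0.1 N and contact force between the fingers and drum above 2 N), for 0.1 s.
2. the key has slipped into the keyway of the hub (z of drum in the frame of hub_mouth below 0.025 m and horizontal distance between drum and hub_mouth below 0.004 m and angle between the x axis of drum and the x axis of hub_mouth, either way round below 0.25 rad), for 0.1 s.
At the end, for the whole second after the job is handed in: The purple drum is in the hub, key in the keyway (within 0.15 rad), on the hub's axis within 3 mm, upright within 0.08 rad, its underside within 2 mm of the hub's top face and the ejector pressed in by more than 7.5 mm, with the fingers still bearing on the drum (over 2 N), through the last second (value of joint ejector above 0.0075 m and z of drum in the frame of hub_mouth below 0.002 m and horizontal distance between drum and hub_mouth below 0.003 m and angle between drum's own z axis and vertical below 0.08 rad and angle between the x axis of drum and the x axis of hub_mouth, either way round below 0.15 rad and contact force between the fingers and drum above 2 N); the arm keeps its last pose, push and grip.
It fails at once if the orange spare drum is displaced by more than 30 mm (distance of spare_drum from where it was at the start of the episode above 0.03 m).
It fails at once if the sanding block is displaced by more than 30 mm (distance of sanding_block from where it was at the start of the episode above 0.03 m).
It fails at once if the jar is displaced by more than 30 mm (distance of compound_jar from where it was at the start of the episode above 0.03 m).
It fails at once if the blue cover is displaced by more than 30 mm (distance of blue_cover from where it was at the start of the episode above 0.03 m).
It also fails if it takes over 40 s, if anything falls off the work surface, if the arm or the gripper's body presses on something with over 40 N, if the wrist force passes 120 N, or if a joint passes its speed limit or range.

### The arm

A 6-joint arm with a two-finger parallel gripper is mounted at the origin on the work surface. World frame = base frame: x ahead of the robot, y to its left, z up, the work surface at z = 0. Lengths are in m, angles in rad, forces in N, time in s.
With the tool pointing down it reaches from about 0.225 to 0.875 m from the base axis. Payload 3.4 kg.
Tool frame: the origin (TCP) lies at the very end of the fingers, on their centre line; the grasp point (between the pads) lies 19 mm behind it; z points along the fingers, y is the line along which they close (so a half turn about z gives the same grasp; the last joint's range is limited). The gripper opens to 85 mm and grips with 20 to 120 N. Pads are 22 mm wide; open, the fingers measure 114 mm over their backs; the gripper's body (76 mm by 85 mm) begins 54 mm behind the grasp point. The pads swing forward as they close: fully open they stand 13 mm farther back than shut.
Start: joints at [-0.121, 0.276, 1.505, -0, 1.361, -0.121], TCP at [0.575, -0, 0.231] pointing down, gripper open.
Joint ranges: [-2.89, 2.89], [-0.75, 2.08], [0.22, 2.7], [-1.18, 4.32], [0.11, 2.71], [-2.7, 2.7]. Speed limits (rad/s): [2.57, 2.57, 3.14, 3.14, 3.14, 3.14].

### API

Orientations are given as a unit quaternion [w, x, y, z].
In Python, from rig import manip gives the robot as it stands. The module is installed in compiled form; this text tells all that it offers.
- The arm moves only by the tool play_rows, never from a script. Its argument "motion" is a list of rows, each a list of 5 numbers: the shift along the tool's x, y, z in units of 40 mm (1.0 is 40 mm), then the turn about the tool's z in units of 10 degrees (1.0 is 10 degrees), then the finger opening in mm, from 0 to 85.4. A call has 1 to 5 rows; each row is the pose to reach, as a shift and turn from the pose commanded when the call began, along the tool's axes at that moment; what a row does not reach only later rows make up. A row lasts 1/8 s, in which the tool goes at most 62.5 mm and 10.7 degrees, less where a joint would pass 70% of its speed; a pose out of reach is approached as far as the arm can. A call with a gripper value outside its range is refused whole. The fingers move at their own pace and stop on an object; "newtons" is the grip in N (left out, the last holds). Time passes only in rows, so rows that repeat a pose let the fingers close. It gives the time, the measured TCP pose, the force, the opening and the grip force at its end, in the units of the state.
- manip.get_state(): the state, without advancing time (a new reading comes with each control period).
- manip.get_image(name): name is "scene" or "side" or "wrist"; returns a dict with "img" (480x640x3 uint8, red, green, blue), "range_z" (480x640 float32, m along the optical axis (not along the pixel's ray), 0 where there is no reading), "fx", "fy", "cx", "cy" (pixels), "R" (3x3) and "t" (3): a world point X has camera coordinates R X + t. Camera axes: x right, y down, z forward; pixel columns grow to the right and rows downward; lengths in m; the calibration is good to about 2 mm. The wrist camera is an equidistant fisheye: a pixel r from the principal point sees the ray r / f radians off the axis. A picture is of the moment at which its call begins.
- manip.sign_off(): hands the job in; it is judged then, once.
The state is a dict: "clock": time; "qpos": joint angles; "qd": joint speeds; "effort": joint torques, N m; "position": TCP position; "ee_rot": TCP orientation; "contact_force": force on the tool from outside, world axes, zero at the start; "moment": the same for the moment, N m; "width": finger opening in m; "gripper_force": force on a finger pad.
Only numpy, scipy, OpenCV 4.12 (cv2) and the standard library are available. Lean on these libraries where they do the work, as an engineer would, in place of code of your own. Each camera call takes 0.05 s, during which the arm holds its last target. There are 200 camera calls.

## Working session

There is one attempt and no reset: what is moved stays moved. The work goes in short steps, Python scripts to look and compute and a tool call to move; the robot and the scene stay as the last step left them, time stands still between calls to the robot, and variables do not carry over. Pictures are saved under pics/ and viewed, at most 10 in all, crops included, and the job is handed in when it is done.

Besides the shell and the picture viewer there is one more tool, called by a JSON object that holds its "name" and its "arguments". play_rows: Moves the arm, as the interface text tells. Its arguments: {"type":"object","properties":{"motion":{"type":"array","items":{"type":"array","items":{"type":"number"}}},"newtons":{"type":"number"}},"required":["motion"]}

```bash
mkdir -p pics; cat > h.py <<'E'
import numpy as np, cv2
from rig import manip
def grab(n,f=None):
    d=manip.get_image(n)
    if f: cv2.imwrite('pics/'+f,cv2.cvtColor(d['img'],cv2.COLOR_RGB2BGR))
    return d
def pts(d):
    "world points by range, pinhole cams"
    v,u=np.mgrid[0:480,0:640]; z=d['range_z']
    C=np.stack([(u-d['cx'])/d['fx']*z,(v-d['cy'])/d['fy']*z,z],-1)
    return (C-d['t'])@d['R']
E
python3 - <<'E'
from h import *
a=grab('scene','scene.png');b=grab('side','side.png')
for d in (a,b): print(d['R'].round(3).tolist(),d['t'],d['fx'],(-d['R'].T@d['t']).round(3))
print(manip.get_state())
np.savez('a.npz',**a);np.savez('b.npz',**b)
E
```

```text
[[0.026, 1.0, -0.002], [0.857, -0.023, -0.515], [-0.514, 0.012, -0.857]] [-0.07804365 -0.36507743  1.78656035] 588.6930123272098 [1.234 0.049 1.344]
[[0.992, -0.123, 0.021], [-0.058, -0.607, -0.792], [0.11, 0.785, -0.61]] [-0.49871587  0.16124371  1.082971  ] 497.0057475788018 [ 0.385 -0.813  0.799]
{'clock': 0.1, 'qpos': array([-1.20987744e-01,  2.76547408e-01,  1.50603497e+00, -4.26787065e-05,
        1.36068680e+00, -1.20994283e-01]), 'qd': array([-0.000581  , -0.00066591, -0.0018796 , -0.00111159, -0.00027898,
       -0.00119545]), 'effort': array([ 1.55745878e-03, -4.17697620e+01, -2.46405226e+01, -1.74112388e-04,
        5.80947395e-03,  2.85749664e-07]), 'position': array([5.74519700e-01, 4.47273226e-05, 2.30505945e-01]), 'ee_rot': array([-6.47084138e-04,  7.07101061e-01,  7.07112004e-01, -5.33294674e-04]), 'contact_force': array([-0.47666617, -0.01835505,  1.10952024]), 'moment': array([ 0.00962977, -0.00842635,  0.01843949]), 'gripper_force': 0.0, 'width': 0.08552889435626883}
```

View pics/scene.png

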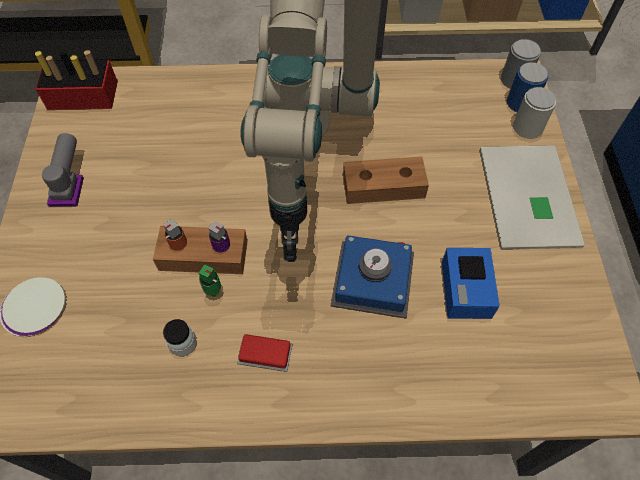

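View pics/side.png

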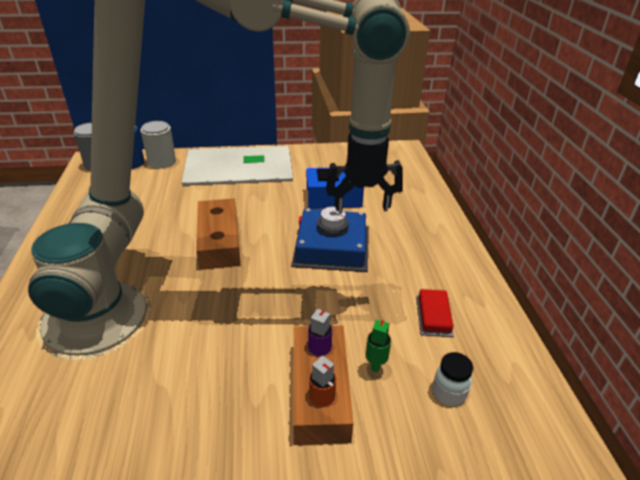

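The scene view shows the purple drum at (220,240), the orange one at (175,235), the hub at (376,262), and the green lookalike at (210,282). The side view shows purple at (320,335) and the hub at (332,220). Next I measure positions and look closer.

```bash
python3 - <<'E'
from h import *
a=np.load('a.npz');b=np.load('b.npz')
def crop(d,x,y,w,h,s): 
    return cv2.cvtColor(cv2.resize(d['img'][y:y+h,x:x+w],None,fx=s,fy=s,interpolation=cv2.INTER_CUBIC),cv2.COLOR_RGB2BGR)
m=np.vstack([np.hstack([crop(a,195,215,50,50,6),crop(a,345,235,60,50,6)[:, :300]]),np.hstack([crop(b,295,300,50,50,6),crop(b,308,195,50,50,6)])])
cv2.imwrite('pics/c1.png',m)
for n,d in (('a',a),('b',b)):
    P=pts(d);hsv=cv2.cvtColor(d['img'],cv2.COLOR_RGB2HSV)
    pur=cv2.inRange(hsv,(125,80,20),(155,255,255))>0
    m=pur&(P[...,0]<.75)&(P[...,2]>.06)&(P[...,2]<.2)&(abs(P[...,1])<.45)
    print(n,'purple',m.sum(),P[m].mean(0).round(4),P[m].min(0).round(3),P[m].max(0).round(3))
    # head top
    c=P[m].mean(0)
    h=(np.hypot(P[...,0]-c[0],P[...,1]-c[1])<.04)&(P[...,2]>.135)&(P[...,2]<.16)
    print(' head',h.sum(),P[h].mean(0).round(4),P[h].min(0).round(3),P[h].max(0).round(3))
    # hub top
    sx=slice(235,290) if n=='a' else slice(200,240); sy=slice(345,405) if n=='a' else slice(310,358)
    Q=P[sx,sy].reshape(-1,3); q=Q[(Q[:,2]>.098)&(Q[:,2]<.112)]
    c,r=cv2.minEnclosingCircle(q[:,:2].astype(np.float32)); print(' hub',len(q),c,r,q.mean(0).round(4))
E
```

```text
a purple 207 [ 0.4964 -0.17    0.0907] [ 0.46  -0.287  0.061] [0.737 0.449 0.118]
 head 120 [ 0.4747 -0.1848  0.145 ] [ 0.459 -0.203  0.135] [ 0.489 -0.17   0.155]
 hub 405 (0.5475289821624756, 0.197378471493721) 0.031893420964479446 [0.5488 0.1967 0.1056]
b purple 411 [ 0.4657 -0.2029  0.0911] [ 0.447 -0.21   0.062] [0.488 0.251 0.115]
 head 230 [ 0.4673 -0.1894  0.1442] [ 0.451 -0.204  0.135] [ 0.485 -0.169  0.15 ]
 hub 259 (0.544448971748352, 0.1958095282316208) 0.031160181388258934 [0.5416 0.1913 0.1038]
```

View pics/c1.png

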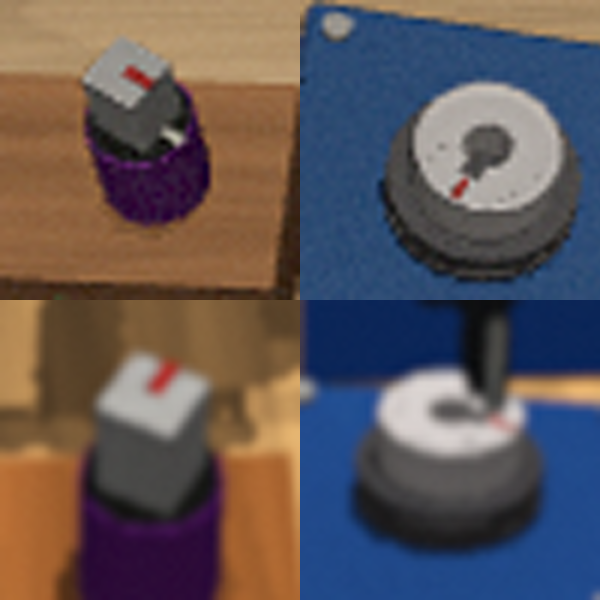

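The crops show the drum's red bar pointing down-right in the scene view (about +y, some +x), and the hub's keyway pointing down-left (+x, −y).

```bash
cat >> h.py <<'E'
def onplane(d,uv,z):
    uv=np.atleast_2d(uv).astype(float); R,t=d['R'],d['t']; c=-R.T@t
    r=np.stack([(uv[:,0]-d['cx'])/d['fx'],(uv[:,1]-d['cy'])/d['fy'],np.ones(len(uv))],1)@R
    return c+r*((z-c[2])/r[:,2])[:,None]
E
python3 - <<'E'
from h import *
a=np.load('a.npz');b=np.load('b.npz')
for n,d,B in (('a',a,[((206,219,226,236),.146),((345,235,404,290),.105)]),('b',b,[((308,306,332,325),.146),((308,200,358,230),.105)])):
    hsv=cv2.cvtColor(d['img'],cv2.COLOR_RGB2HSV)
    for (x0,y0,x1,y1),z in B:
        s=hsv[y0:y1,x0:x1]
        red=((s[...,0]<8)|(s[...,0]>172))&(s[...,1]>90)&(s[...,2]>80)
        v,u=np.nonzero(red); w=s[...,1][red].astype(float)
        X=onplane(d,np.c_[u+x0,v+y0],z)
        light=(s[...,1]<40)&(s[...,2]>150); v2,u2=np.nonzero(light)
        L=onplane(d,np.c_[u2+x0,v2+y0],z)
        c,r=cv2.minEnclosingCircle(L[:,:2].astype(np.float32))
        rc=cv2.minAreaRect(L[:,:2].astype(np.float32))
        mr=np.average(X,axis=0,weights=w)[:2]
        U,S,V=np.linalg.svd(X[:,:2]-X[:,:2].mean(0))
        print(n,z,len(u),'red',mr.round(4),'axis',V[0].round(2),'light',len(u2),np.round(c,4),round(r,4),rc,'ang',np.degrees(np.arctan2(*(mr-rc[0])[::-1])).round(1))
w=grab('wrist','w0.png');print((-w['R'].T@w['t']).round(3),w['R'].round(3),w['fx'],w['cx'],w['cy'])
E
```

```text
a 0.146 11 red [ 0.4722 -0.1808] axis [-0.33 -0.95] light 55 [ 0.4692 -0.1872] 0.016 ((0.46907103061676025, -0.18747857213020325), (0.02339129149913788, 0.02407744899392128), 54.646156311035156) ang 64.8
a 0.105 11 red [0.5236 0.235 ] axis [ 0.64 -0.77] light 335 [0.5259 0.1766] 0.0577 ((0.5222494602203369, 0.1853906810283661), (0.1101093664765358, 0.056610107421875), 26.60837745666504) ang 88.4
b 0.146 14 red [ 0.4725 -0.1773] axis [-0.53 -0.85] light 111 [ 0.4685 -0.1843] 0.0157 ((0.46824362874031067, -0.1846856325864792), (0.024202097207307816, 0.024404555559158325), 56.361637115478516) ang 59.9Traceback (most recent call last):
  File "<stdin>", line 14, in <module>
    raise ZeroDivisionError(
        "Weights sum to zero, can't be normalized")
ZeroDivisionError: Weights sum to zero, can't be normalized
```

{"name": "play_rows", "arguments": {"motion": [[-1.2,-0.7,0,-1,85],[-2.4,-1.4,0,-2,85],[-3.6,-2,0,-3,85],[-4.65,-2.64,0,-4,85],[-4.65,-2.64,0,-5,85]], "newtons": 60}}

```text
clock: 0.72
position: [0.4675, -0.1887, 0.231]
ee_rot: [-0.001, 0.342, 0.94, -0.001]
contact_force: [0.2, 0.3, -0.7]
width: 0.0847
gripper_force: 0.0
```

```bash
python3 - <<'E'
from h import *
s=manip.get_state();print(s['position'],s['ee_rot'],s['clock'],s['contact_force'],s['qpos'])
w=grab('wrist','w1.png');print((-w['R'].T@w['t']).round(3),w['R'].round(3).tolist(),w['fx'],w['cx'],w['cy'])
np.savez('w1.npz',**w);np.savez('a1.npz',**grab('scene'))
a=np.load('a1.npz')
cv2.imwrite('pics/c2.png',cv2.cvtColor(cv2.resize(a['img'][235:290,345:405],None,fx=9,fy=9,interpolation=cv2.INTER_CUBIC),cv2.COLOR_RGB2BGR))
d=a
print(onplane(d,[[371.7,266.2],[376.2,259.2]],.105))
E
```

```text
[ 0.4674581  -0.18868078  0.2309909 ] [-5.43560942e-04  3.41527746e-01  9.39871360e-01 -5.75144336e-04] 0.725 [ 0.19028019  0.27121914 -0.74758563] [-5.20779269e-01  1.69649739e-01  1.64927852e+00 -1.36097840e-03
  1.32353850e+00 -1.39415789e+00]
[ 0.409 -0.14   0.373] [[0.641, 0.768, -0.001], [0.733, -0.611, 0.299], [0.229, -0.192, -0.954]] 371.64829954431775 315.0851092230863 243.38181079019063
[[0.56593718 0.18566246 0.105     ]
 [0.54710967 0.1978452  0.105     ]]
```

View pics/w1.png

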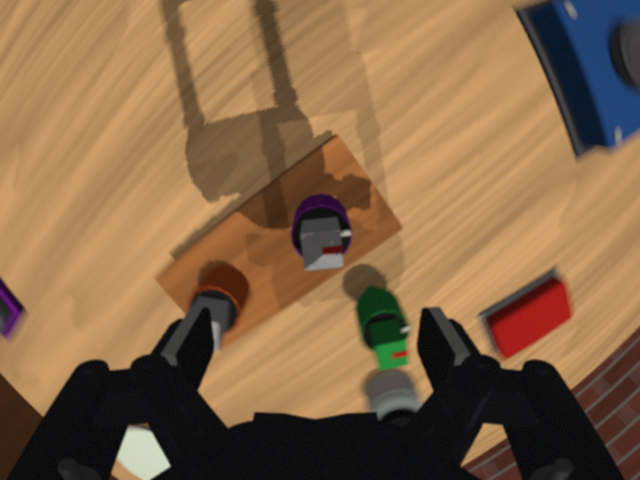

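The wrist view shows the drum head at about (322,243), nearly aligned with the fingers, with the red bar pointing right. I measure it through the fisheye model.

```bash
cat >> h.py <<'E'
def fplane(d,uv,z):
    uv=np.atleast_2d(uv).astype(float); p=(uv-[d['cx'],d['cy']])/d['fx']; th=np.hypot(*p.T)
    k=np.sinc(th/np.pi)
    r=np.c_[p*k[:,None],np.cos(th)]; r=np.where(th[:,None]>1e-9,np.c_[p*(np.sin(th)/np.maximum(th,1e-9))[:,None],np.cos(th)],r)
    c=-d['R'].T@d['t']; r=r@d['R']
    return c+r*((z-c[2])/r[:,2])[:,None]
E
python3 - <<'E'
from h import *
w=np.load('w1.npz');a=np.load('a1.npz')
hsv=cv2.cvtColor(w['img'],cv2.COLOR_RGB2HSV)
x0,y0,x1,y1=298,243,348,275
s=hsv[y0:y1,x0:x1]
red=((s[...,0]<8)|(s[...,0]>172))&(s[...,1]>110)&(s[...,2]>60)
v,u=np.nonzero(red);X=fplane(w,np.c_[u+x0,v+y0],.146)[:,:2]
V=np.linalg.svd(X-X.mean(0))[2][0];print(len(u),X.mean(0),np.degrees(np.arctan2(V[1],V[0])))
br=(s[...,1]<60)&(s[...,2]>110);br=br|red
v,u=np.nonzero(br);X2=fplane(w,np.c_[u+x0,v+y0],.146)[:,:2].astype(np.float32);rc=cv2.minAreaRect(X2);print(len(u),rc,X.mean(0)-rc[0],np.degrees(np.arctan2(*(X.mean(0)-rc[0])[::-1])))
cv2.imwrite('pics/c3.png',np.hstack([cv2.resize(cv2.cvtColor(w['img'][195:285,285:365],cv2.COLOR_RGB2BGR),(400,450),interpolation=cv2.INTER_CUBIC),cv2.resize(cv2.cvtColor(a['img'][240:285,355:395],cv2.COLOR_RGB2BGR),(400,450),interpolation=cv2.INTER_CUBIC)]))
E
```

```text
132 [ 0.4738273  -0.18050839] -120.89065689521911
540 ((0.47502678632736206, -0.18802694976329803), (0.031835731118917465, 0.01473935041576624), 57.201690673828125) [-0.00119948  0.00751856] 99.06435944212117
```

View pics/c3.png

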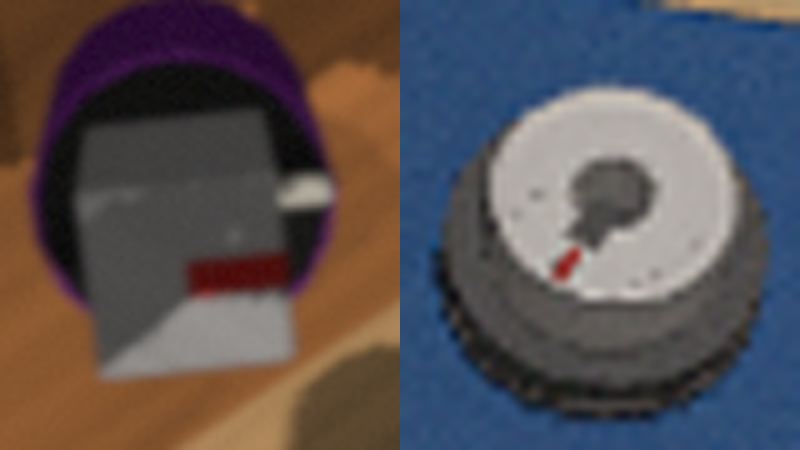

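```bash
python3 - <<'E'
from h import *
w=np.load('w1.npz');a=np.load('a1.npz')
C=fplane(w,[[300.4,234],[341,232],[344,266],[305,271]],.146)[:,:2]
print(C,C.mean(0));e=np.roll(C,-1,0)-C;print(np.hypot(*e.T),np.degrees(np.arctan2(e[:,1],e[:,0])))
H=onplane(a,[[376.3,259.3],[376.5,259.5],[371.7,266.3],[374.2,263.2]],.105)[:,:2]
print(H,[np.degrees(np.arctan2(*(h-H[0])[::-1])) for h in H[2:]])
E
```

```text
[[ 0.45322225 -0.18892258]
 [ 0.46874128 -0.16824239]
 [ 0.48807513 -0.18115854]
 [ 0.47437327 -0.20304232]] [ 0.47110298 -0.18534146]
[0.02585558 0.02325134 0.02581939 0.02543093] [  53.11434941  -33.74525564 -122.05149541  146.27420905]
[[0.54739127 0.19806524]
 [0.54795429 0.19850518]
 [0.56620843 0.18564325]
 [0.55793763 0.19223244]] [np.float64(-33.43044078012969), np.float64(-28.94531497060818)]
```

{"name": "play_rows", "arguments": {"motion": [[0,0.02,0.7,-0.6,85],[0,0.02,1.5,-0.6,85],[0,0.02,2.3,-0.6,85],[0,0.02,2.9,-0.6,85],[0,0.02,2.9,-0.6,85]]}}

```text
clock: 1.45
position: [0.4688, -0.184, 0.1135]
ee_rot: [-0.002, 0.293, 0.956, 0.001]
contact_force: [0.2, -0.3, 1.3]
width: 0.0851
gripper_force: 0.0
```

{"name": "play_rows", "arguments": {"motion": [[0,0,0,0,0],[0,0,0,0,0],[0,0,0,0,0],[0,0,0,0,0],[0,0,0,0,0]]}}

```text
clock: 2.08
position: [0.4704, -0.1858, 0.1163]
ee_rot: [0.001, 0.292, 0.956, -0.0]
contact_force: [-0.3, 0.2, 6.6]
width: 0.0252
gripper_force: 59.5
```

{"name": "play_rows", "arguments": {"motion": [[0,0,-0.5,0,0],[0,0,-1.2,0,0],[0,0,-2,0,0],[0,0,-2.8,0,0],[0,0,-3.4,0,0]]}}

```text
clock: 2.7
position: [0.4697, -0.1852, 0.2518]
ee_rot: [-0.0, 0.292, 0.956, 0.0]
contact_force: [0.0, -0.0, -3.9]
width: 0.0252
gripper_force: 59.7
```

```bash
python3 - <<'E'
from h import *
s=manip.get_state();print(s['position'],s['ee_rot'],s['contact_force'],s['width'],s['gripper_force'])
v=s['ee_rot'][1:3];th=2*np.arctan2(v[1],v[0]);tx=np.array([np.cos(th),np.sin(th)]);ty=np.array([tx[1],-tx[0]])
print(np.degrees(th)-90)
D=np.array([.5475,.198])-s['position'][:2];print(D@tx/.04,D@ty/.04)
E
```

```text
[ 0.46966043 -0.18517969  0.25179003] [-2.30119956e-04  2.92464732e-01  9.56276269e-01  1.56872702e-04] [ 0.02601539 -0.01752492 -3.89254688] 0.02521575529568379 59.74097549915314
55.98885131161319
3.745242873446691 9.029213644548859
```

{"name": "play_rows", "arguments": {"motion": [[0.72,1.36,0,0.9,0],[1.44,2.72,0,1.8,0],[2.16,4.08,0,2.7,0],[2.88,5.44,0,3.6,0],[3.6,6.8,0,4.5,0]]}}

```text
clock: 3.32
position: [0.5013, 0.1136, 0.2504]
ee_rot: [-0.0, 0.635, 0.773, -0.001]
contact_force: [2.2, -0.5, -3.3]
width: 0.0252
gripper_force: 60.2
```

{"name": "play_rows", "arguments": {"motion": [[0,0,0,0.9,0],[0,0,0,1.8,0],[0,0,0,2.7,0],[0,0,0,3.6,0],[0,0,0,4.1,0]]}}

```text
clock: 3.95
position: [0.5012, 0.1119, 0.2502]
ee_rot: [-0.001, 0.865, 0.502, -0.001]
contact_force: [0.4, 1.0, -2.8]
width: 0.0249
gripper_force: 60.3
```

```bash
python3 - <<'E'
from h import *
s=manip.get_state();print(s['position'],s['ee_rot'],s['clock'])
w=grab('wrist','w2.png');np.savez('w2.npz',**w);np.savez('a2.npz',**grab('scene'));np.savez('b2.npz',**grab('side'))
E
```

```text
[0.50116326 0.11185534 0.25016926] [-5.72915774e-04  8.64596016e-01  5.02466193e-01 -1.06098828e-03] 3.95
```

View pics/w2.png

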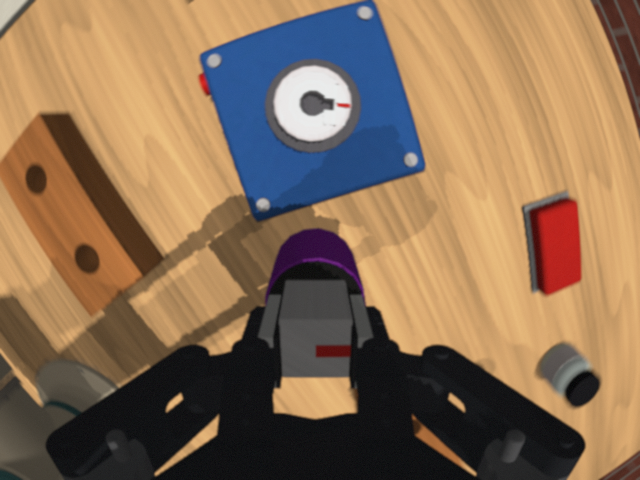

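The wrist view shows the hub at (313,103) with its keyway pointing right, and the drum held with its bar pointing right at (333,351). I measure both.

```bash
python3 - <<'E'
from h import *
w=np.load('w2.npz')
hsv=cv2.cvtColor(w['img'],cv2.COLOR_RGB2HSV);S=hsv[...,1].astype(int);V=hsv[...,2].astype(int)
win=np.zeros((480,640),bool);win[55:155,262:362]=1
# rim: bright face
br=((V>150)&(S<60)&win).astype(np.uint8)
cn=max(cv2.findContours(br,cv2.RETR_EXTERNAL,cv2.CHAIN_APPROX_NONE)[0],key=cv2.contourArea)[:,0]
X=fplane(w,cn,.105)[:,:2]
def circ(X):
    A=np.c_[2*X,np.ones(len(X))];p=np.linalg.lstsq(A,(X**2).sum(1),rcond=None)[0];return p[:2],np.sqrt(p[2]+p[:2]@p[:2])
c,r=circ(X);res=abs(np.hypot(*(X-c).T)-r);c,r=circ(X[res<.001]);print('rim',c,r,(res<.001).mean())
red=((hsv[...,0]<10)|(hsv[...,0]>170))&(S>100)&win;v,u=np.nonzero(red);R=fplane(w,np.c_[u,v],.105)[:,:2];m=R.mean(0)
dk=((V<120)&win);n,l,st,ce=cv2.connectedComponentsWithStats(dk.astype(np.uint8))
k=l[103,313];v,u=np.nonzero(l==k);K=fplane(w,np.c_[u,v],.105)[:,:2]
print('bore blob',len(u),K.mean(0),'red',len(R),m,'ang red',np.degrees(np.arctan2(*(m-c)[::-1])))
rr=np.hypot(*(K-c).T);f=K[(rr>.012)&(rr<.016)].mean(0);print('keyway',f,np.degrees(np.arctan2(*(f-c)[::-1])))
s=manip.get_state();q=s['ee_rot'][1:3];print('tool y',np.degrees(2*np.arctan2(q[1],q[0]))-90)
# drum bar edge, head corners (by eye 279,318;350,318;353,376;278,376)
zt=s['position'][2]+.030
red=((hsv[...,0]<10)|(hsv[...,0]>170))&(S>100);red[:340]=0;red[362:]=0;red[:,:305]=0;red[:,362:]=0
v,u=np.nonzero(red);B=fplane(w,np.c_[u,v],zt)[:,:2];VV=np.linalg.svd(B-B.mean(0))[2][0];print('bar',len(u),B.mean(0),np.degrees(np.arctan2(VV[1],VV[0])))
C=fplane(w,[[279,318],[350,318],[353,376],[278,376]],zt)[:,:2];print(C.round(4).tolist(),C.mean(0))
# purple cylinder edge silhouette
th=np.radians(60)
cv2.imwrite('pics/c4.png',cv2.cvtColor(cv2.resize(w['img'][225:385,255:375],None,fx=3.7,fy=3.7,interpolation=cv2.INTER_CUBIC),cv2.COLOR_RGB2BGR))
E
```

```text
rim [0.5481093  0.19768294] 0.02916064990254739 1.0
bore blob 541 [0.54980381 0.19657709] red 33 [0.56801804 0.1844706 ] ang red -33.570039795308304
keyway [0.55944487 0.1902548 ] -33.236613295986736
tool y -29.408548827266294
bar 429 [0.50818435 0.10907338] -30.067976858191365
[[0.4983, 0.1301], [0.5195, 0.1181], [0.5089, 0.095], [0.4845, 0.1089]] [0.50279529 0.11302949]
```

View pics/c4.png

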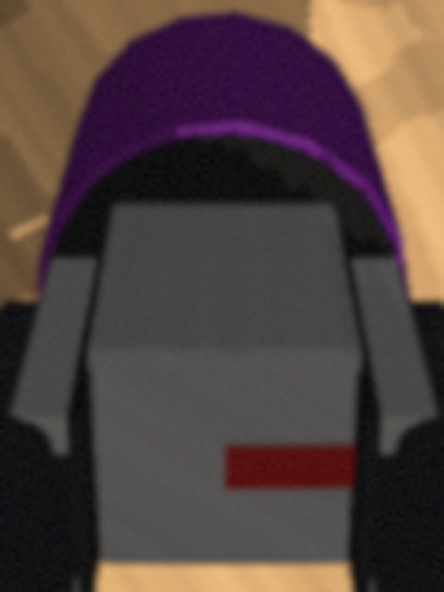

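```bash
python3 - <<'E'
from h import *
w=np.load('w2.npz');s=manip.get_state();p=s['position'];zt=p[2]+.0297
C=fplane(w,[[279.3,319.6],[352.3,319.6],[350.1,376.4],[281.5,376.4],[316,351.2]],zt)[:,:2]
q=s['ee_rot'][1:3];th=2*np.arctan2(q[1],q[0]);T=np.array([[np.cos(th),np.sin(th)],[np.sin(th),-np.cos(th)]])
print(((C-p[:2])@T.T*1000).round(1),((C[:4].mean(0)-p[:2])@T.T*1000).round(1))
cp=fplane(w,[[315,243]],zt)
D=np.array([.5481,.1977])-p[:2];print('hub',T@D*1000)
print((np.array([.4690,-.1862])-[.4704,-.1858])@np.array([[np.cos(np.radians(146)),np.sin(np.radians(146))],[np.cos(np.radians(56)),np.sin(np.radians(56))]]).T*1000)
E
```

```text
[[ 13.7 -11.6]
 [ 13.6  13.5]
 [-11.3  13.8]
 [-11.2 -12. ]
 [  0.6   1. ]] [1.2 0.9]
hub [97.79273116 -1.4504146 ]
[ 0.93697544 -1.11448509]
```

{"name": "play_rows", "arguments": {"motion": [[0.5,0,0,0.4,0],[1.2,-0.03,0,0.4,0],[1.9,-0.05,0,0.4,0],[2.42,-0.06,0,0.4,0],[2.42,-0.06,0,0.4,0]]}}

```text
clock: 4.72
position: [0.5478, 0.1982, 0.2507]
ee_rot: [-0.0, 0.88, 0.474, -0.0]
contact_force: [0.0, -0.7, -4.3]
width: 0.025
gripper_force: 60.4
```

{"name": "play_rows", "arguments": {"motion": [[0,0,0.3,0,0],[0,0,0.6,0,0],[0,0,0.9,0,0],[0,0,0.9,0,0],[0,0,0.9,0,0]]}}

```text
clock: 5.35
position: [0.5477, 0.1972, 0.2155]
ee_rot: [0.0, 0.881, 0.473, 0.0]
contact_force: [0.6, -0.7, -2.9]
width: 0.0253
gripper_force: 60.3
```

```bash
python3 - <<'E'
from h import *
s=manip.get_state();p=s['position'];q=s['ee_rot'][1:3];th=2*np.arctan2(q[1],q[0]);print(p,np.degrees(th)-90,s['contact_force'])
t0=np.radians(-29.41+90);T=np.array([[np.cos(t0),np.sin(t0)],[np.sin(t0),-np.cos(t0)]])
tgt=np.array([.50116,.11186])+T.T@[.0968,-.0023];print('target',tgt)
w=grab('wrist','w3.png');np.savez('w3.npz',**w);a=grab('scene');b=grab('side')
f=lambda d,x,y:cv2.cvtColor(cv2.resize(d['img'][y:y+60,x:x+40],None,fx=9,fy=9,interpolation=cv2.INTER_CUBIC),cv2.COLOR_RGB2BGR)
cv2.imwrite('pics/c5.png',np.hstack([f(a,357,225),f(b,313,175)]))
E
```

```text
[0.54770935 0.19718739 0.21547596] -33.492772420992196 [ 0.62621252 -0.70731079 -2.91248244]
target [0.54669061 0.19731463]
```

View pics/c5.png

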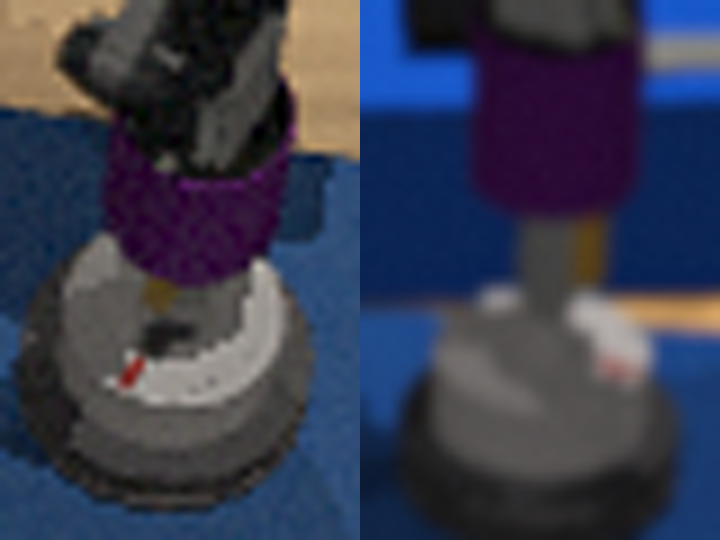

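The view shows the shaft over the bore and the brass key facing the keyway and red mark, so I lower it gently.

{"name": "play_rows", "arguments": {"motion": [[0,-0.01,0.15,0,0],[0,-0.01,0.3,0,0],[0,-0.01,0.42,0,0],[0,-0.01,0.5,0,0],[0,-0.01,0.5,0,0]]}}

```text
clock: 6.12
position: [0.547, 0.1975, 0.1949]
ee_rot: [-0.0, 0.881, 0.473, -0.0]
contact_force: [-0.4, -0.5, -3.4]
width: 0.025
gripper_force: 60.3
```

{"name": "play_rows", "arguments": {"motion": [[0,0,0.06,0,0],[0,0,0.12,0,0],[0,0,0.18,0,0],[0,0,0.22,0,0],[0,0,0.22,0,0]]}}

```text
clock: 6.75
position: [0.5471, 0.1975, 0.1863]
ee_rot: [-0.0, 0.881, 0.473, -0.0]
contact_force: [-0.1, 0.2, -4.8]
width: 0.0252
gripper_force: 60.3
```

{"name": "play_rows", "arguments": {"motion": [[0,0,0.08,0,0],[0,0,0.16,0,0],[0,0,0.24,0,0],[0,0,0.3,0,0],[0,0,0.3,0,0]]}}

```text
clock: 7.38
position: [0.547, 0.1975, 0.1742]
ee_rot: [-0.0, 0.881, 0.473, -0.0]
contact_force: [0.0, -0.9, -3.4]
width: 0.025
gripper_force: 60.3
```

{"name": "play_rows", "arguments": {"motion": [[0,0,0.08,0,0],[0,0,0.16,0,0],[0,0,0.24,0,0],[0,0,0.28,0,0],[0,0,0.28,0,0]]}}

```text
clock: 8.0
position: [0.5476, 0.1977, 0.1647]
ee_rot: [0.0, 0.881, 0.473, 0.001]
contact_force: [-2.5, 0.1, 5.8]
width: 0.0249
gripper_force: 61.7
```

{"name": "play_rows", "arguments": {"motion": [[0,0,0.04,0,0],[0,0,0.07,0,0],[0,0,0.1,0,0],[0,0,0.1,0,0],[0,0,0.1,0,0]]}}

```text
clock: 8.62
position: [0.5476, 0.1977, 0.1613]
ee_rot: [0.0, 0.881, 0.473, 0.001]
contact_force: [-2.2, 0.5, 8.3]
width: 0.0251
gripper_force: 62.0
```

{"name": "play_rows", "arguments": {"motion": [[0,0,0.03,0,0],[0,0,0.06,0,0],[0,0,0.06,0,0],[0,0,0.06,0,0]], "newtons": 80}}

```text
clock: 9.12
position: [0.5477, 0.1978, 0.1612]
ee_rot: [0.0, 0.881, 0.473, 0.002]
contact_force: [-5.5, -1.4, 20.4]
width: 0.0246
gripper_force: 81.0
```

```bash
python3 - <<'E'
from h import *
a=grab('scene');b=grab('side')
f=lambda d,x,y:cv2.cvtColor(cv2.resize(d['img'][y:y+60,x:x+40],None,fx=9,fy=9,interpolation=cv2.INTER_CUBIC),cv2.COLOR_RGB2BGR)
cv2.imwrite('pics/c6.png',np.hstack([f(a,357,235),f(b,313,185)]))
s=manip.get_state();print(s['position'],s['contact_force'],s['clock'])
E
```

```text
[0.54764687 0.19780206 0.1612387 ] [-5.95846536 -0.97496919 19.74658533] 9.225
```

View pics/c6.png

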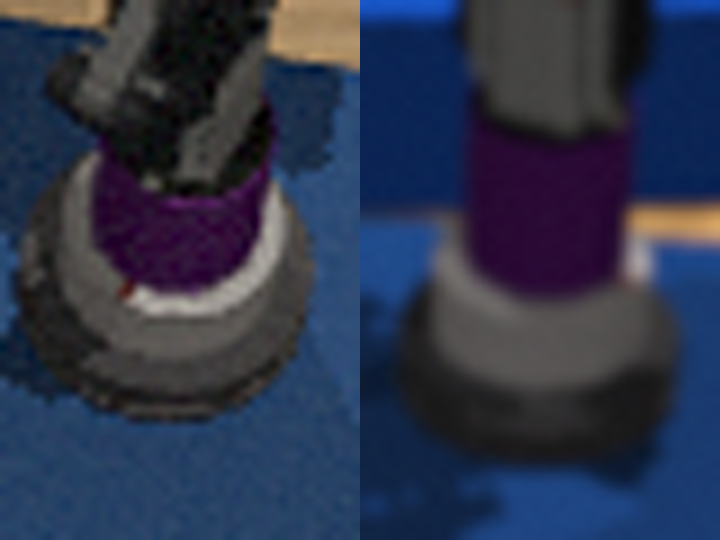

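The picture shows the drum sitting flush on the hub rim, with no shaft visible, so I hand the job in.

```bash
python3 -c "
from rig import manip
print(manip.sign_off())"
```

```text
the job is handed in; nothing more can be done
None
```

I handed the job in at about 9 s with the purple drum keyed into the hub, flush on its rim and still gripped and pressed down with about 20 N; no verdict was returned.

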